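# Set the gap of a craft bench press

### The arm

A 6-joint arm with a two-finger parallel gripper is mounted at the origin on the work surface. World frame = base frame: x ahead of the robot, y to its left, z up, the work surface at z = 0. Lengths are in m, angles in rad, forces in N, time in s.
With the tool pointing down it reaches from about 0.275 to 1 m from the base axis. Payload 8.4 kg.
Tool frame: the origin (TCP) lies on the front face of the gripper's body, between the roots of the fingers; the fingertips stand 73 mm ahead of it and the grasp point (between the pads) lies 54 mm ahead of it; x points along the fingers, z is the direction in which the jaws open and shut, and the axes are right-handed (so a half turn about x gives the same grasp; the last joint's range is limited). The gripper opens to 85 mm and grips with 20 to 120 N. Pads are 22 mm wide; open, the fingers measure 114 mm over their backs; the gripper's body (76 mm by 85 mm) begins 54 mm behind the grasp point. The pads swing forward as they close: fully open they stand 13 mm farther back than shut.
Start: joints at [1.162, 0.353, 1.633, -0, 1.155, -0.002], TCP at [0.247, 0.574, 0.304] pointing down, gripper open.
Joint ranges: [-2.63, 2.63], [-0.92, 2.1], [0.06, 2.66], [-1.3, 4.44], [0, 2.69], [-3.02, 3.02]. Speed limits (rad/s): [2.22, 2.22, 2.79, 3.14, 3.14, 3.14].

### API

Orientations are given as a unit quaternion [x, y, z, w].
In Python, from station import arm, eyes gives the robot as it stands.
- The arm moves only by the tool apply_moves, never from a script. Its argument "series" is a list of rows, each a list of 2 entries, a list of its own where there are three numbers: the shift along the world's x, y, z in units of 40 mm (1.0 is 40 mm), then the turn, a rotation vector about the world's x, y, z in units of 6 degrees (1.0 is 6 degrees). A call has 1 to 10 rows; each row shifts and turns the pose as measured when the row begins; what a row does not reach is not made up. A row lasts 1/10 s, in which the tool goes at most 50 mm and 8.59 degrees, less where a joint would pass 70% of its speed; a pose out of reach is approached as far as the arm can. A call is refused whole if a number of a shift passes 1 or a number of a turn 1, either way. A call with a gripper value outside its range is refused whole. "grip" is the closure, from 0 (fully open) to 1 (shut), set as the call begins (left out, the last holds). The fingers move at their own pace and stop on an object; "newtons" is the grip in N (left out, the last holds). Time passes only in rows, so rows that do not move let the fingers close. It gives the time, the measured TCP pose, the force and the opening at its end, in the units of the state.
- arm.state(): the state, without advancing time (a new reading comes with each control period).
- eyes.grab_frame(name): name is "side" or "top" or "wrist"; returns a dict with "color" (480x640x3 uint8, red, green, blue), "fx", "fy", "cx", "cy" (pixels), "cam_to_world" (4x4, takes a point from camera to world coordinates). Camera axes: x right, y up, looking along -z (the intrinsics and any distortion apply to the point x, -y, -z); pixel columns grow to the right and rows downward; lengths in m; the calibration is good to about 2 mm. A picture is of the moment at which its call begins. There is no depth.
- arm.hand_in(): hands the job in, once; it reports no verdict.
The state is a dict: "clock": time; "joint_pos": joint angles; "joint_velocities": joint speeds; "joint_efforts": joint torques, N m; "tool_pos": TCP position; "eef_rot": TCP orientation; "ft_force": force on the tool from outside, world axes, zero at the start; "ft_torque": the same for the moment, N m; "gripper_width": opening from 0.0 (shut) to 1.0 (fully open).
Only numpy, scipy, OpenCV 4.12 (cv2) and the standard library are available. Lean on these libraries where they do the work, as an engineer would, in place of code of your own. Each camera call takes 0.05 s, during which the arm holds its last target.

### The job

The small bench press has its setting gauge lying under the foot. With the gauge in place, turn the screw handle clockwise until it bottoms, then back it off a quarter of a turn. After that draw the gauge out sideways by its handle and set it down gently, flat, in the middle of the round cork mat; leave the screw as set and the other things on the table where they are.

Things in the scene. Friction and masses are not known exactly. Their poses are not given: they have to be found in the camera images.
- screw (a joint): Angle of the press's screw in rad: 0 = bottomed (hard stop, foot then down on the gauge with 0.5 mm to spare), growing counter-clockwise seen from above as it is backed off (right-hand thread), up to 4.7. Starts between 0.35 and 1.2. Stays where it is left (friction 0.08 N m). Turning does not raise the handle, only the foot, 12 mm per turn.
- screw_grip (a point): Centre of the screw handle, on the vertical screw axis, 146 mm above the table. Handle: black bar 64 mm long, 14 wide, 24 high, with an 18 mm steel ball on one end. This point's x runs along the bar to the ball. Bottomed, the ball points to press +x, away from the column; a quarter turn back, to press +y. Below the bar 14 mm are free to a round boss (40 mm diameter), 22 mm to the arm.
- press: Grey C-frame bench press, fixed. Origin on the screw axis at table level. Base plate 12 mm thick, x -85 to 40 mm, y -135 to 45 mm. Column 36 x 44 mm at x -67 mm; arm 44 mm wide, x -85 to 24 mm, 80 to 112 mm above the table. A round foot, 32 mm diameter, hangs under the arm on the screw axis. The gauge sticks out from under it to -y. A basket 100 mm high stands well beyond it.
- gauge: Loose setting gauge, 0.15 kg: aluminium strip 30 mm (x) by 140 (y) by 6 thick, arch handle near its outer (-y) end. Origin: centre of the strip's underside. It starts on the base plate, 12 mm above the table, y within 0.05 rad of press y, inner end under the foot, 15 mm past the screw axis. Slide it 35 mm or more along press -y to clear the foot before lifting.
- gauge_handle (a point): Middle of the gauge's handle bar, 50 mm from the gauge's origin along its -y and 38 mm above its underside. The bar runs along the gauge's y, 64 mm long, 12 mm wide, 12 mm high; two legs of 10 mm diameter at its ends leave 44 mm free between them, and 26 mm free between bar and strip.
- mat: Round cork mat, 200 mm diameter, 4 mm thick, fixed flat on the table. Origin at the centre of its underside.
- bottle: Clear glass bottle with a cork cap, 56 mm diameter, 130 mm high, bystander. Origin at the centre of its underside.
- glue: White glue stick standing upright, 28 mm diameter, 95 mm high, bystander. Origin at the centre of its underside.
- spool: Empty wooden thread spool standing upright, 48 mm diameter, 46 mm high, bystander. Origin at the centre of its underside.
Things that resemble listed ones, but are neither listed nor needed, are in the scene too. There is more than one size of the gauge; the one meant has the size given above.

How it is judged:
On the way, in this order (a step that is already met when the one before it is completed fails the run):
1. the screw is bottomed with the gauge in place under the foot (value of joint screw below 0.09 rad and y of gauge in the frame of press above -0.075 m), for 0.15 s.
2. the screw is backed off a quarter turn (within 17 degrees) with the gauge still in place (value of joint screw between 1.27 and 1.87 rad and y of gauge in the frame of press above -0.075 m), for 0.15 s.
At the end, for the whole second after the job is handed in: The screw stands a quarter turn (90 degrees, within 17) back from its bottomed position; the gauge lies flat, released and at rest on the cork mat with the centre of its strip within 50 mm of the mat's centre; nothing else has been moved (value of joint screw between 1.27 and 1.87 rad and horizontal distance between gauge and mat below 0.05 m and height (world z) of gauge below 0.008 m and angle between gauge's own z axis and vertical below 0.06 rad and linear speed of gauge below 0.02 m/s and contact force between gauge and the fingers below 0.2 N); the robot touches nothing.
It fails at once if the gauge is dropped (let go and falling faster than 0.7 m/s) (linear speed of gauge above 0.7 m/s and contact force between gauge and the fingers below 0.1 N).
It fails at once if a bystander is pushed more than 30 mm or knocked over (distance of any of bottle, glue, spool from where it was at the start of the episode above 0.03 m or angle between any of bottle, glue, spool's own z axis and vertical above 0.5 rad).
It also fails if it takes over 54 s, if anything falls off the work surface, if the arm or the gripper's body presses on something with over 40 N, if the wrist force passes 120 N, or if a joint passes its speed limit or range.

## Working session

There is one attempt and no reset: what is moved stays moved. The work goes in short steps, Python scripts to look and compute and a tool call to move; the robot and the scene stay as the last step left them, time stands still between calls to the robot, and variables do not carry over. Pictures are saved under pics/ and viewed, and the job is handed in when it is done.

Besides the shell and the picture viewer there is one more tool, called after "Call:" as name([rows], argument=value, ...), one row to a line, values as JSON. apply_moves: Moves the arm, as the interface text tells. Its arguments: {"type":"object","properties":{"series":{"type":"array","items":{"type":"array"}},"grip":{"type":"number"},"newtons":{"type":"number"}},"required":["series"]}

```bash
ls; mkdir -p pics
python3 - <<'E'
from station import arm, eyes
import cv2
print(arm.state())
for n in ["side","top","wrist"]:
    f=eyes.grab_frame(n); cv2.imwrite(f"pics/{n}0.png",f["color"][:,:,::-1]); print(n,f["fx"],f["fy"],f["cx"],f["cy"],f["cam_to_world"],[k for k in f])
E
```

```text
pics
{'clock': 0.0, 'joint_pos': array([ 1.16162191e+00,  3.53627301e-01,  1.63412563e+00, -3.10479731e-06,
        1.15519879e+00, -2.35602673e-03]), 'joint_velocities': array([-6.10814785e-05,  1.63428535e-04,  8.06905341e-04, -5.61034155e-04,
        1.49489912e-03,  8.33247269e-04]), 'joint_efforts': array([-6.17397154e-05, -6.05242538e+01, -3.42076313e+01,  7.11045891e-05,
        9.26282723e-03,  9.54760111e-07]), 'tool_pos': array([0.24713385, 0.57366071, 0.30317827]), 'eef_rot': array([-0.38895139,  0.59109758,  0.38842335,  0.59029465]), 'ft_force': array([ 0.24991494, -0.08502605, -0.19211377]), 'ft_torque': array([-0.02863831, -0.04766186, -0.02277571]), 'gripper_width': 0.9979967488860809}
side 491.2203569849647 491.2203569849647 312.94372632746195 234.79875658526987 [[ 0.79088067  0.39288791 -0.46919809  0.06467611]
 [-0.61159682  0.53422468 -0.58356947 -0.6534335 ]
 [ 0.02137981  0.74849387  0.66279697  0.78346249]
 [ 0.          0.          0.          1.        ]] ['color', 'fx', 'fy', 'cx', 'cy', 'cam_to_world']
top 549.9988695742995 549.9988695742995 319.3376942512288 238.57479590717188 [[-1.79457058e-03  9.98368827e-01 -5.70654470e-02  4.72044344e-01]
 [-9.99997908e-01 -1.84764865e-03 -8.77378412e-04 -7.14443518e-02]
 [-9.81384152e-04  5.70637531e-02  9.98370054e-01  1.27761151e+00]
 [ 0.00000000e+00  0.00000000e+00  0.00000000e+00  1.00000000e+00]] ['color', 'fx', 'fy', 'cx', 'cy', 'cam_to_world']
wrist 364.9066628652821 364.9066628652821 317.44295877515026 247.88174446974963 [[ 0.39684354 -0.86929123 -0.29469978  0.17129709]
 [ 0.9178855   0.37541761  0.12863835  0.60649817]
 [-0.00118871 -0.32154996  0.94689187  0.3726362 ]
 [ 0.          0.          0.          1.        ]] ['color', 'fx', 'fy', 'cx', 'cy', 'cam_to_world']
```

View pics/top0.png

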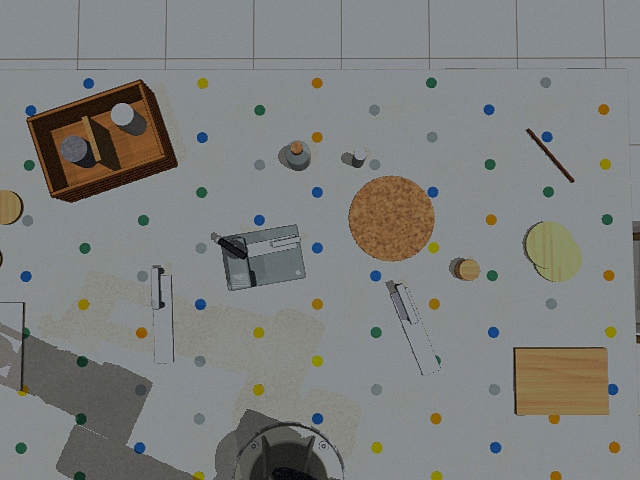

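View pics/side0.png

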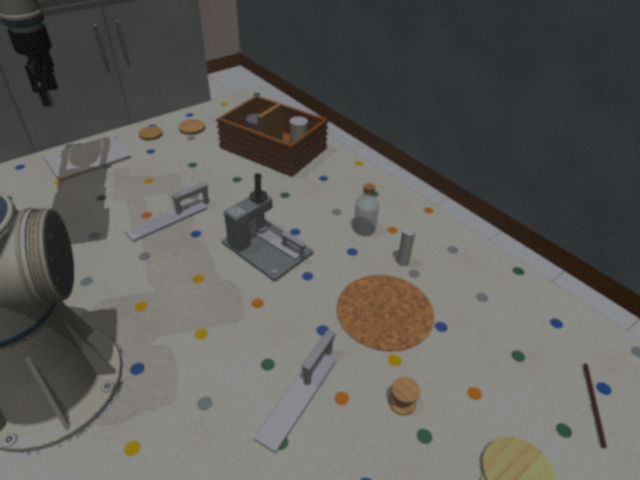

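View pics/wrist0.png

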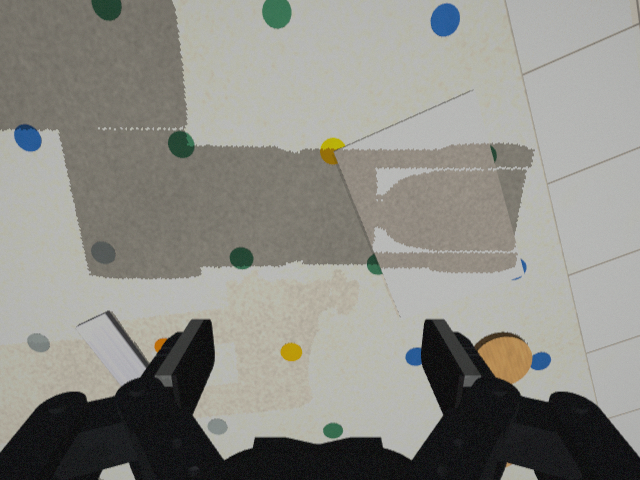

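```bash
cat > h.py <<'E'
import numpy as np, cv2
from station import arm, eyes
def proj(f,P):
    M=np.linalg.inv(f["cam_to_world"]); P=np.atleast_2d(P); q=P@M[:3,:3].T+M[:3,3]
    return np.c_[f["cx"]+f["fx"]*q[:,0]/-q[:,2], f["cy"]-f["fy"]*q[:,1]/-q[:,2]]
def unp(f,u,v,z):
    C=f["cam_to_world"]; d=C[:3,:3]@np.array([(u-f["cx"])/f["fx"],-(v-f["cy"])/f["fy"],-1]); o=C[:3,3]
    return o+d*(z-o[2])/d[2]
def crop(f,x0,y0,w,h,s,name):
    c=f["color"][y0:y0+h,x0:x0+w,::-1]; cv2.imwrite("pics/"+name,cv2.resize(c,None,fx=s,fy=s,interpolation=cv2.INTER_CUBIC))
E
python3 - <<'E'
from h import *
import pickle
f=eyes.grab_frame("top"); crop(f,200,210,120,90,6.6,"top1.png")
g=eyes.grab_frame("side"); crop(g,210,165,120,120,5,"side1.png")
pickle.dump((f,g),open("fg.pkl","wb"))
E
```

```text
(no output)
```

View pics/top1.png

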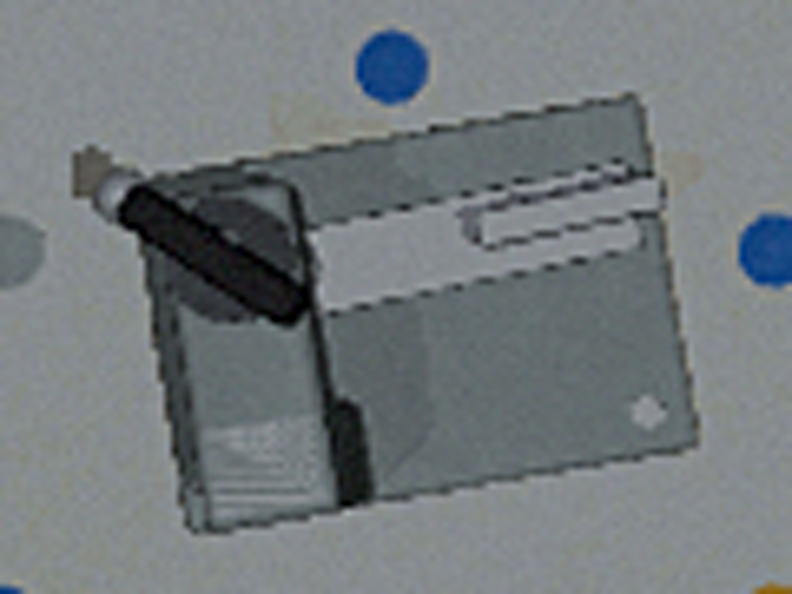

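View pics/side1.png

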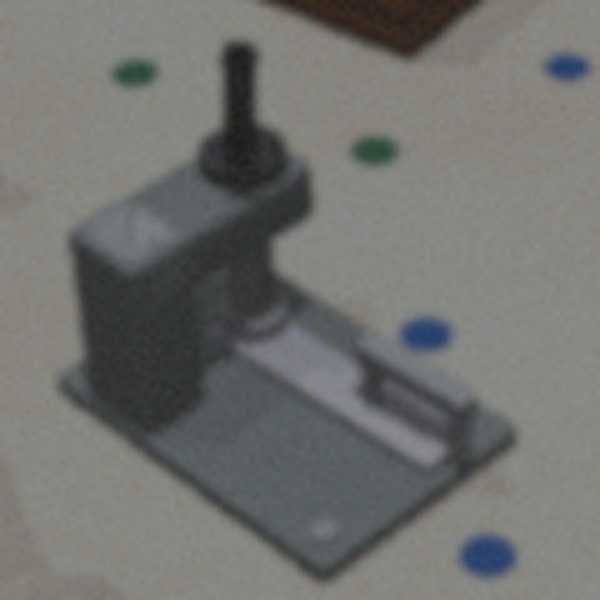

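```bash
cat > fit.py <<'E'
from h import *
import pickle
from scipy.optimize import least_squares
f,g=pickle.load(open("fg.pkl","rb"))
T=lambda u,v:(200+(u+.5)/6.6-.5,210+(v+.5)/6.6-.5)
S=lambda u,v:(210+(u+.5)/5-.5,165+(v+.5)/5-.5)
obs=[(f,T(640,95),(40,-135,12)),(f,T(698,447),(-85,-135,12)),(f,T(195,530),(-85,45,12)),
(g,S(325,568),(-85,-135,12)),(g,S(515,433),(40,-135,12)),(g,S(62,378),(-85,45,12))]
def W(p,P):
    c,s=np.cos(p[2]),np.sin(p[2]); P=np.array(P)/1000
    return np.array([p[0]+c*P[0]-s*P[1],p[1]+s*P[0]+c*P[1],P[2]])
def res(p): return np.concatenate([proj(F,W(p,P))[0]-np.array(uv) for F,uv,P in obs])
p0=unp(f,*T(215,250),.146); r=least_squares(res,[p0[0],p0[1],.15]); p=r.x
print("press",p,np.round(r.fun,1))
# handle
a=unp(f,*T(112,192),.146); print("ball",a, "bar end",unp(f,*T(290,308),.158))
b=a[:2]-p[:2]; print("ball dist",np.hypot(*b),"screw",np.arctan2(b[1],b[0])-p[2])
print("center check top",(proj(f,W(p,(0,0,146)))-[200,210])*6.6, "boss", (proj(f,W(p,(0,0,120)))-[200,210])*6.6,"side",(proj(g,W(p,(0,0,146)))-[210,165])*5)
# gauge handle
e1=unp(f,*T(480,235),.050);e2=unp(f,*T(625,172),.05)
for uv in [(470,215),(628,165),(643,240),(485,248)]: print(unp(f,*T(*uv),.05))
for F,s,o in((f,6.6,(200,210)),(g,5,(210,165))): print([np.round((proj(F,W(p,q))[0]-o)*s) for q in [(0,-105,56),(0,-73,56),(0,-137,56),(15,-125,18),(-15,-125,18)]])
# mat
hsv=cv2.cvtColor(f["color"],cv2.COLOR_RGB2HSV); m=((hsv[...,0]<20)&(hsv[...,1]>80)).astype(np.uint8)
k,l,st,ce=cv2.connectedComponentsWithStats(m)
i=[j for j in range(1,k) if st[j,4]>800]; print([(st[j],ce[j]) for j in i])
j=l[218,391]; print("mat",unp(f,*ce[j],.004), st[j])
for n,uv,z in(("bottle",(297,147),.13),("glue",(361,151),.095),("spool",(465,269),.046)): print(n,unp(f,*uv,z))
E
python3 fit.py
```

```text
press [0.5179326  0.10812341 0.16218172] [ 0.4 -0.4  0.4 -0.2 -0.9  0.1 -0.4  1.1  1.3 -0.6 -1.3 -0.3]
ball [0.53692813 0.14142533 0.146     ] bar end [0.5003039  0.08394259 0.158     ]
ball dist 0.03833859797661872 screw 0.8902416311470728
center check top [[215.38047915 249.7879548 ]] boss [[228.28234946 253.06564549]] side [[239.61705356 103.78160195]]
[0.53440661 0.03815915 0.05      ]
[ 0.55127401 -0.01533559  0.05      ]
[ 0.52582557 -0.0204325   0.05      ]
[0.52321377 0.03304548 0.05      ]
[array([565., 210.]), array([472., 225.]), array([659., 194.]), array([622., 163.]), array([636., 248.])]
[array([411., 368.]), array([360., 334.]), array([463., 402.]), array([466., 435.]), array([419., 468.])]
[(array([  27,   80,  150,  122, 9793], dtype=int32), array([101.66751761, 142.69304605])), (array([ 349,  176,   86,   85, 5616], dtype=int32), array([391.11574074, 218.12606838])), (array([ 514,  348,   95,   76, 4798], dtype=int32), array([562.1167153 , 379.62109212]))]
mat [ 0.59213552 -0.23722847  0.004     ] [ 349  176   86   85 5616]
bottle [ 0.73127844 -0.02364749  0.13      ]
glue [ 0.73011292 -0.16129322  0.095     ]
spool [ 0.47371849 -0.39583896  0.046     ]
```

Run:
```python
from h import *
import pickle
f,g=pickle.load(open("fg.pkl","rb"))
for F,(x,y,w,h),n in((f,(240,225,70,52),"top2.png"),(g,(250,215,66,66),"side2.png")):
    c=F["color"][y:y+h,x:x+w,::-1].astype(float); c=np.clip((c-40)*1.6,0,255).astype(np.uint8)
    s=11 if n[0]=='t' else 9
    cv2.imwrite("pics/"+n,cv2.resize(c,None,fx=s,fy=s,interpolation=cv2.INTER_CUBIC))
```

```text
(no output)
```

View pics/top2.png

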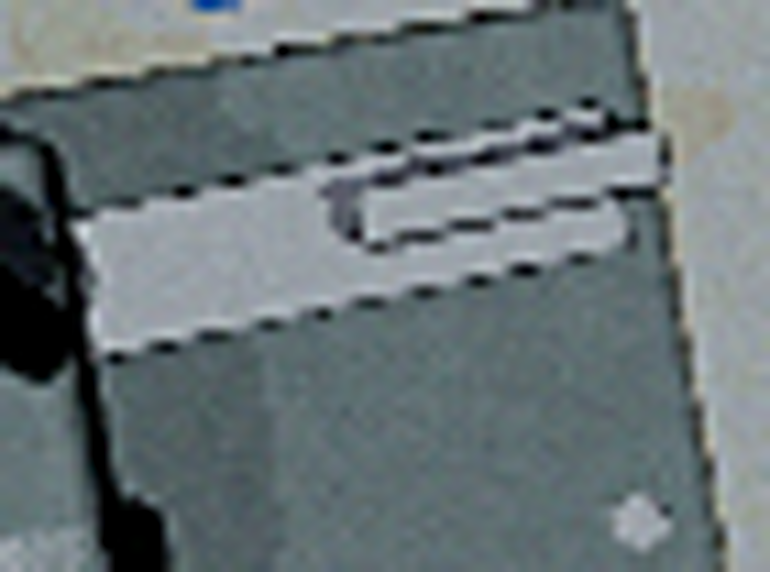

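View pics/side2.png

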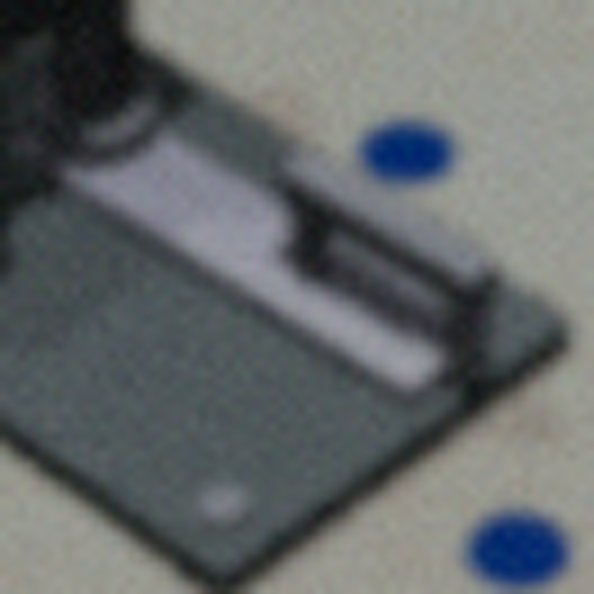

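```bash
cat > st.py <<'E'
from h import *
from scipy.spatial.transform import Rotation as R
def st():
    s=arm.state(); M=R.from_quat(s["eef_rot"]).as_matrix()
    print("t %.2f"%s["clock"],"pos",np.round(s["tool_pos"],4),"x",np.round(M[:,0],3),"zyaw %.4f"%np.arctan2(M[1,2],M[0,2]),"q",np.round(s["joint_pos"],3),"F",np.round(s["ft_force"],1),"w %.3f"%s["gripper_width"])
    return s,M
if __name__=="__main__": st()
E
python3 st.py
python3 - <<'E'
from h import *
import pickle
f,g=pickle.load(open("fg.pkl","rb"))
P=lambda u,v:(240+(u+.5)/11-.5,225+(v+.5)/11-.5)
c=unp(f,*P(513,190),.056); print(c)
a=unp(f,*P(367,220),.056);b=unp(f,*P(661,160),.056);d=b-a;print(np.linalg.norm(d),np.arctan2(d[0],-d[1]))
a=unp(f,*P(100,358),.018);b=unp(f,*P(600,256),.018);d=b-a;print(np.linalg.norm(d),np.arctan2(d[0],-d[1]))
E
```

```text
t 0.25 pos [0.2472 0.5738 0.3035] x [-0.    -0.001 -1.   ] zyaw 1.1640 q [ 1.162  0.353  1.634  0.     1.155 -0.002] F [-1.   0.1 -0.2] w 0.998
[0.53478098 0.00338489 0.056     ]
0.06063525461900427 0.1998538097353808
0.10617899097851277 0.19963348847258236
```

Call:
apply_moves([
  [[0.42,-0.73,0],[0,0,-1]],
  [[0.42,-0.73,0],[0,0,-1]],
  [[0.42,-0.73,0],[0,0,-1]],
  [[0.42,-0.73,0],[0,0,-1]],
  [[0.42,-0.73,0],[0,0,-1]],
  [[0.42,-0.73,0],[0,0,-1]],
  [[0.42,-0.73,0],[0,0,-1]],
  [[0.42,-0.73,0],[0,0,-1]],
  [[0.42,-0.73,0],[0,0,-1]],
  [[0.42,-0.73,0],[0,0,-1]],
], grip=0)

```text
clock: 1.25
tool_pos: [0.4175, 0.2738, 0.3029]
eef_rot: [-0.029, 0.706, 0.03, 0.707]
ft_force: [0.8, -0.2, 0.5]
gripper_width: 1.0
```

```bash
python3 st.py
```

```text
t 1.25 pos [0.4175 0.2738 0.3029] x [ 0.001  0.001 -1.   ] zyaw 0.0828 q [0.577 0.157 1.899 0.    1.085 0.494] F [ 0.8 -0.2  0.5] w 1.000
```

Call:
apply_moves([
  [[0.36,-0.59,0],[0,0,-0.82]],
  [[0.36,-0.59,0],[0,0,-0.82]],
  [[0.36,-0.59,0],[0,0,-0.82]],
  [[0.36,-0.59,0],[0,0,-0.82]],
  [[0.36,-0.59,0],[0,0,-0.82]],
  [[0.36,-0.59,0],[0,0,-0.82]],
  [[0.36,-0.59,0],[0,0,-0.82]],
  [[0,0,0],[0,0,0]],
  [[0,0,0],[0,0,0]],
])

```text
clock: 2.15
tool_pos: [0.523, 0.0974, 0.3032]
eef_rot: [0.193, 0.68, -0.192, 0.681]
ft_force: [-0.1, 0.6, -0.5]
gripper_width: 1.0
```

Run:
```python
from st import *
st(); f=eyes.grab_frame("wrist"); import pickle; pickle.dump(f,open("w1.pkl","wb"))
cv2.imwrite("pics/w1.png",f["color"][:,:,::-1])
import math
p=[.5179,.1081]; print(proj(f,[[*p,.158],[*p,.12],[.5348,.0034,.056]]))
```

```text
t 2.15 pos [0.523  0.0974 0.3032] x [ 0.003 -0.    -1.   ] zyaw -0.5515 q [ 1.820e-01  2.080e-01  1.834e+00 -1.000e-03  1.097e+00  7.330e-01] F [-0.1  0.6 -0.5] w 1.000
[[300.95118339 253.5262126 ]
 [303.0701087  235.93179327]
 [378.7170357  296.69060579]]
```

View pics/w1.png

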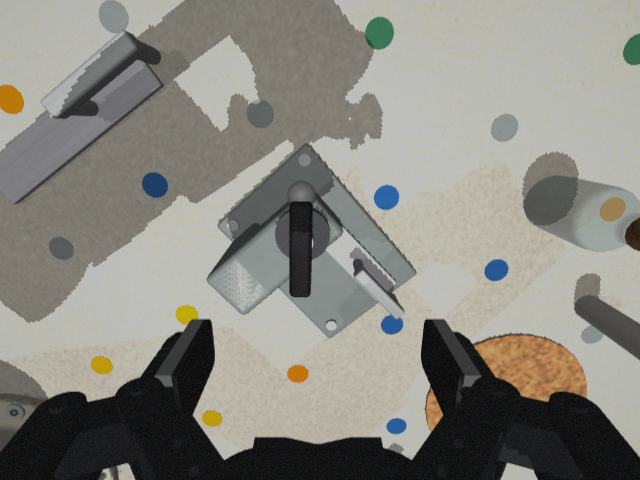

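Run:
```python
from st import *
import pickle; f=pickle.load(open("w1.pkl","rb"))
a=unp(f,302,204,.158);b=unp(f,300,296,.158);d=a-b;print(a,b,(a+b)/2,np.linalg.norm(d),np.arctan2(d[1],d[0]),unp(f,300.5,192,.146))
```

```text
[0.53527883 0.1342149  0.158     ] [0.50163942 0.08372609 0.158     ] [0.51845912 0.10897049 0.158     ] 0.06066901326705407 0.9830651677461132 [0.53682484 0.13922917 0.146     ]
```

Call:
apply_moves([
  [[-0.12,0.28,-0.3],[0,0,-0.15]],
  [[0,0,-0.6],[0,0,0]],
  [[0,0,-0.6],[0,0,0]],
  [[0,0,-0.5],[0,0,0]],
  [[0,0,-0.2],[0,0,0]],
  [[0,0,0],[0,0,0]],
])

```text
clock: 2.8
tool_pos: [0.5156, 0.1143, 0.2139]
eef_rot: [0.195, 0.678, -0.193, 0.681]
ft_force: [0.7, 0.1, -0.3]
gripper_width: 1.001
```

```bash
python3 st.py
```

```text
t 2.80 pos [0.5156 0.1143 0.2139] x [ 0.005  0.001 -1.   ] zyaw -0.5558 q [0.215 0.311 1.925 0.    0.901 0.771] F [ 0.7  0.1 -0.3] w 1.001
```

Call:
apply_moves([
  [[0.06,-0.14,-0.15],[0,0,0]],
  [[0,0,-0.12],[0,0,0]],
  [[0,0,0],[0,0,0]],
])

```text
clock: 3.1
tool_pos: [0.519, 0.1092, 0.2043]
eef_rot: [0.195, 0.678, -0.192, 0.682]
ft_force: [-0.1, -0.3, -0.8]
gripper_width: 0.999
```

Run:
```python
from st import *
st(); f=eyes.grab_frame("wrist"); cv2.imwrite("pics/w2.png",f["color"][:,:,::-1])
```

```text
t 3.10 pos [0.519  0.1092 0.2043] x [ 0.007  0.002 -1.   ] zyaw -0.5540 q [0.204 0.326 1.929 0.    0.879 0.758] F [-0.1 -0.3 -0.8] w 0.999
```

View pics/w2.png

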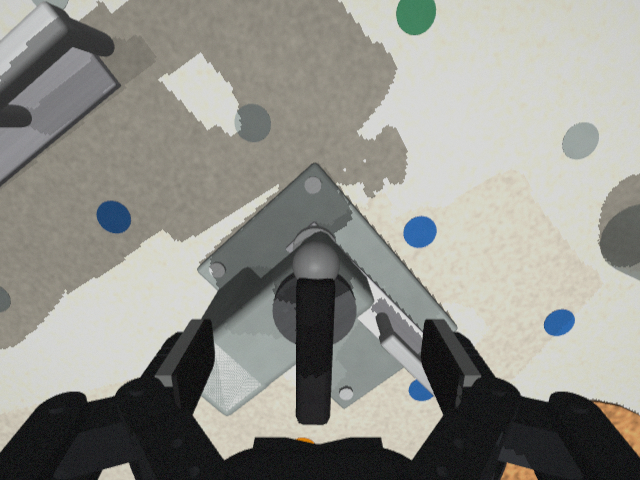

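Call:
apply_moves([
  [[0,0,0],[0,0,0]],
  [[0,0,0],[0,0,0]],
  [[0,0,0],[0,0,0]],
  [[0,0,0],[0,0,0]],
  [[0,0,0],[0,0,0]],
  [[0,0,0],[0,0,0]],
], grip=1, newtons=40)

```text
clock: 3.75
tool_pos: [0.5181, 0.1102, 0.206]
eef_rot: [0.196, 0.678, -0.192, 0.681]
ft_force: [3.3, -2.0, -0.6]
gripper_width: 0.155
```

```bash
python3 st.py
```

```text
t 3.75 pos [0.5181 0.1102 0.206 ] x [ 0.006  0.005 -1.   ] zyaw -0.5561 q [0.205 0.323 1.928 0.004 0.884 0.758] F [ 3.3 -2.  -0.6] w 0.155
```

Call:
apply_moves([
  [[0,0,0],[0,0,-0.8]],
  [[0,0,0],[0,0,-0.8]],
  [[0,0,0],[0,0,-0.8]],
  [[0,0,0],[0,0,-0.8]],
  [[0,0,0],[0,0,-0.8]],
  [[0,0,0],[0,0,-0.8]],
  [[0,0,0],[0,0,-0.8]],
  [[0,0,0],[0,0,-0.8]],
  [[0,0,0],[0,0,-0.6]],
])

```text
clock: 4.65
tool_pos: [0.5188, 0.1095, 0.206]
eef_rot: [0.433, 0.557, -0.431, 0.562]
ft_force: [0.2, -0.5, 0.1]
gripper_width: 0.154
```

```bash
python3 -c "
from st import *
s,_=st();print(s['ft_torque'])"
```

```text
t 4.65 pos [0.5188 0.1095 0.206 ] x [ 0.008 -0.003 -1.   ] zyaw -1.3157 q [ 0.207  0.324  1.927 -0.006  0.883  1.527] F [ 0.2 -0.5  0.1] w 0.154
[0.13799175 0.07249091 0.06309362]
```

Call:
apply_moves([
  [[0,0,0],[0,0,-0.4]],
  [[0,0,0],[0,0,-0.4]],
  [[0,0,0],[0,0,-0.3]],
])

```text
clock: 4.95
tool_pos: [0.5188, 0.1094, 0.2061]
eef_rot: [0.466, 0.529, -0.464, 0.536]
ft_force: [-1.8, 1.4, 2.5]
gripper_width: 0.151
```

```bash
python3 -c "
from st import *
s,_=st();print(s['ft_torque'])"
```

```text
t 4.95 pos [0.5188 0.1094 0.2061] x [ 0.008 -0.004 -1.   ] zyaw -1.4361 q [ 0.208  0.324  1.927 -0.007  0.884  1.648] F [-1.8  1.4  2.5] w 0.151
[0.23742362 0.32709807 0.79346943]
```

Call:
apply_moves([
  [[0,0,0],[0,0,-0.2]],
  [[0,0,0],[0,0,-0.1]],
  [[0,0,0],[0,0,-0.1]],
])

```text
clock: 5.25
tool_pos: [0.5184, 0.1094, 0.2061]
eef_rot: [0.476, 0.52, -0.475, 0.527]
ft_force: [-4.3, -0.2, 10.1]
gripper_width: 0.153
```

```bash
python3 -c "
from st import *
s,_=st();print(s['ft_torque'])
f=eyes.grab_frame('top');crop(f,200,210,120,90,6.6,'top3.png')
f=eyes.grab_frame('wrist'); cv2.imwrite('pics/w3.png',f['color'][:,:,::-1])"
```

```text
t 5.25 pos [0.5184 0.1094 0.2061] x [ 0.007 -0.006 -1.   ] zyaw -1.4753 q [ 0.209  0.324  1.927 -0.009  0.885  1.69 ] F [-4.3 -0.2 10.1] w 0.153
[0.14220667 0.64237582 0.93555034]
```

View pics/w3.png

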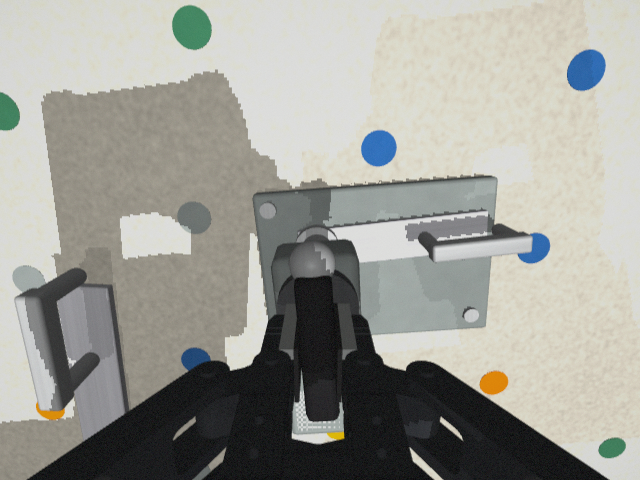

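Call:
apply_moves([
  [[0,0,0],[0,0,0.8]],
  [[0,0,0],[0,0,0.8]],
  [[0,0,0],[0,0,0.8]],
  [[0,0,0],[0,0,0.8]],
  [[0,0,0],[0,0,0.8]],
  [[0,0,0],[0,0,0.8]],
  [[0,0,0],[0,0,0.8]],
  [[0,0,0],[0,0,0.8]],
  [[0,0,0],[0,0,0.8]],
  [[0,0,0],[0,0,0.8]],
])

```text
clock: 6.35
tool_pos: [0.5181, 0.1096, 0.2061]
eef_rot: [0.22, 0.672, -0.214, 0.674]
ft_force: [-1.3, 1.0, 2.2]
gripper_width: 0.158
```

```bash
python3 st.py
```

```text
t 6.35 pos [0.5181 0.1096 0.2061] x [ 0.005  0.007 -1.   ] zyaw -0.6243 q [0.203 0.323 1.928 0.007 0.884 0.822] F [-1.3  1.   2.2] w 0.158
```

Remaining to 0.165: 0.79 rad ≈ 7.5 units.

Call:
apply_moves([
  [[0,0,0],[0,0,0.8]],
  [[0,0,0],[0,0,0.8]],
  [[0,0,0],[0,0,0.8]],
  [[0,0,0],[0,0,0.8]],
  [[0,0,0],[0,0,0.8]],
  [[0,0,0],[0,0,0.8]],
  [[0,0,0],[0,0,0.8]],
  [[0,0,0],[0,0,0.8]],
  [[0,0,0],[0,0,0.8]],
  [[0,0,0],[0,0,0]],
])

```text
clock: 7.35
tool_pos: [0.5175, 0.1096, 0.2061]
eef_rot: [-0.047, 0.707, 0.056, 0.704]
ft_force: [-1.6, 1.2, 1.7]
gripper_width: 0.156
```

```bash
python3 -c "
from st import *
s,_=st();print(s['ft_torque'])
f=eyes.grab_frame('wrist'); cv2.imwrite('pics/w4.png',f['color'][:,:,::-1])
import pickle;pickle.dump(f,open('w4.pkl','wb'))"
```

```text
t 7.35 pos [0.5175 0.1096 0.2061] x [-0.005  0.013 -1.   ] zyaw 0.1456 q [0.199 0.326 1.925 0.017 0.894 0.043] F [-1.6  1.2  1.7] w 0.156
[-0.13377287  0.09980015  0.08267175]
```

View pics/w4.png

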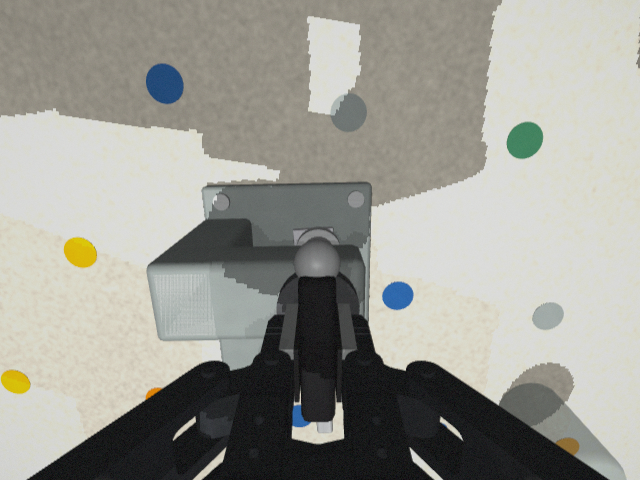

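Call:
apply_moves([
  [[0,0,0],[0,0,0]],
  [[0,0,0],[0,0,0]],
  [[0,0,0],[0,0,0]],
  [[0,0,0],[0,0,0]],
  [[0,0,0],[0,0,0]],
  [[0,0,0.6],[0,0,0]],
  [[0,0,0.8],[0,0,0]],
  [[0,0,0.6],[0,0,0]],
  [[0,0,0],[0,0,0]],
], grip=0)

```text
clock: 8.3
tool_pos: [0.5172, 0.1093, 0.2876]
eef_rot: [-0.043, 0.707, 0.052, 0.704]
ft_force: [0.3, 0.2, 0.8]
gripper_width: 1.002
```

```bash
python3 -c "
from st import *
s,_=st()
f=eyes.grab_frame('wrist'); cv2.imwrite('pics/w5.png',f['color'][:,:,::-1])
import pickle;pickle.dump(f,open('w5.pkl','wb'))"
```

```text
t 8.30 pos [0.5172 0.1093 0.2876] x [-0.006  0.012 -1.   ] zyaw 0.1342 q [0.199 0.222 1.854 0.015 1.069 0.057] F [0.3 0.2 0.8] w 1.002
```

View pics/w5.png

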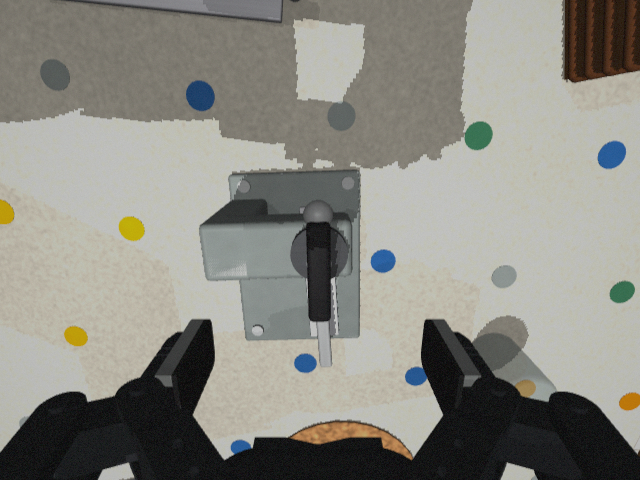

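Call:
apply_moves([
  [[0.12,-0.73,0],[0.4,0.1,0.15]],
  [[0.12,-0.73,0],[0.4,0.1,0.15]],
  [[0.12,-0.73,0],[0.4,0.1,0.15]],
  [[0.12,-0.6,0],[0.4,0.1,0.15]],
  [[0,0,-0.5],[0.2,0,0]],
  [[0,0,-0.5],[0,0,0]],
  [[0,0,0],[0,0,0]],
])

```text
clock: 9.05
tool_pos: [0.5336, -0.0063, 0.238]
eef_rot: [0.004, 0.714, 0.145, 0.685]
ft_force: [-0.3, -0.5, 0.1]
gripper_width: 1.001
```

```bash
python3 -c "
from st import *
import pickle
f=pickle.load(open('w5.pkl','rb'))
a=unp(f,317.5,222,.158);b=unp(f,318.5,320,.158);d=a-b;print('bar',a,b,np.arctan2(d[1],d[0])-.162)
s,_=st()
f=eyes.grab_frame('wrist'); cv2.imwrite('pics/w6.png',f['color'][:,:,::-1])
pickle.dump(f,open('w6.pkl','wb'))
print(proj(f,[.5348,.0034,.056]))"
```

```text
bar [0.51251506 0.1410936  0.158     ] [0.52134738 0.07967859 0.158     ] 1.551630636732464
t 9.05 pos [ 0.5336 -0.0063  0.238 ] x [-0.062  0.205 -0.977] zyaw 0.2026 q [-0.114  0.325  1.854  0.227  1.06  -0.436] F [-0.3 -0.5  0.1] w 1.001
[[326.34550424 283.18246023]]
```

View pics/w6.png

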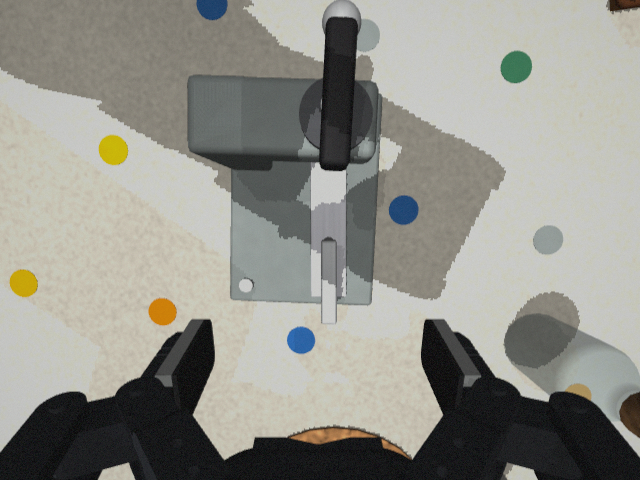

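```bash
python3 -c "
from st import *
import pickle
f=pickle.load(open('w6.pkl','rb'))
a=unp(f,329,240,.056);b=unp(f,328.5,323,.056);c=(a+b)/2;d=b-a;print(c,np.linalg.norm(d),np.arctan2(d[0],-d[1]))
t=np.r_[c[:2],.051]+[.0033,-.0111,.0528];print(t,(t-[ 0.5336,-0.0063,0.238 ])/.04)"
```

```text
[0.53637501 0.00461479 0.056     ] 0.06288248754659509 0.19888686093900504
[ 0.53967501 -0.00648521  0.1038    ] [ 0.15187527 -0.00463035 -3.355     ]
```

Call:
apply_moves([
  [[0.13,0,-0.4],[0,0,0]],
  [[0,0,-0.6],[0,0,0]],
  [[0,0,-0.6],[0,0,0]],
  [[0,0,-0.6],[0,0,0]],
  [[0,0,-0.4],[0,0,0]],
  [[0,0,-0.2],[0,0,0]],
  [[0,0,0],[0,0,0]],
])

```text
clock: 9.8
tool_pos: [0.5415, -0.0037, 0.1275]
eef_rot: [0.003, 0.712, 0.146, 0.687]
ft_force: [0.0, 1.6, -0.7]
gripper_width: 0.997
```

```bash
python3 -c "
from st import *
s,_=st()
f=eyes.grab_frame('wrist'); cv2.imwrite('pics/w7.png',f['color'][:,:,::-1])"
```

```text
t 9.80 pos [ 0.5415 -0.0037  0.1275] x [-0.057  0.204 -0.977] zyaw 0.2057 q [-0.108  0.492  1.906  0.267  0.842 -0.5  ] F [ 0.   1.6 -0.7] w 0.997
```

View pics/w7.png

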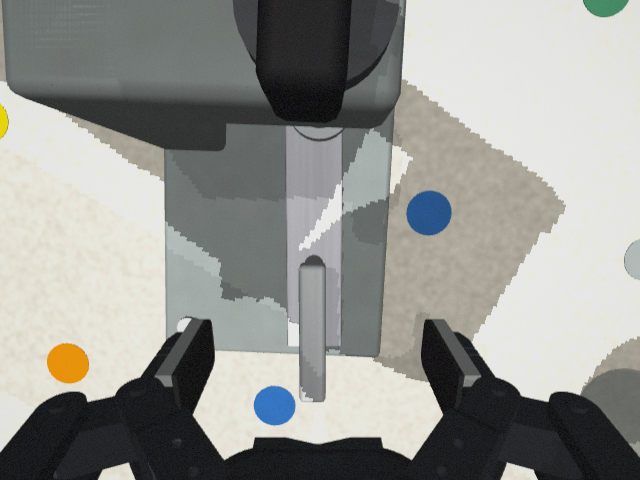

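Call:
apply_moves([
  [[-0.07,-0.06,-0.25],[0,0,0]],
  [[0,0,-0.2],[0,0,0]],
  [[0,0,-0.1],[0,0,0]],
  [[0,0,0],[0,0,0]],
])

```text
clock: 10.25
tool_pos: [0.5402, -0.0063, 0.1069]
eef_rot: [0.002, 0.71, 0.146, 0.689]
ft_force: [0.7, 0.3, -0.3]
gripper_width: 0.998
```

```bash
python3 -c "
from st import *
s,_=st()
f=eyes.grab_frame('wrist'); cv2.imwrite('pics/w8.png',f['color'][:,:,::-1])"
```

```text
t 10.25 pos [ 0.5402 -0.0063  0.1069] x [-0.052  0.204 -0.978] zyaw 0.2059 q [-0.113  0.522  1.918  0.278  0.797 -0.522] F [ 0.7  0.3 -0.3] w 0.998
```

View pics/w8.png

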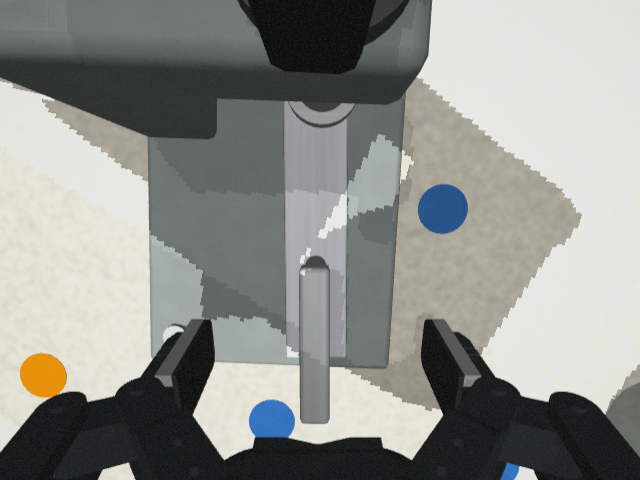

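Call:
apply_moves([
  [[-0.03,0,-0.06],[0,0,0]],
  [[0,0,0],[0,0,0]],
  [[0,0,0],[0,0,0]],
  [[0,0,0],[0,0,0]],
  [[0,0,0],[0,0,0]],
  [[0,0,0],[0,0,0]],
], grip=1, newtons=50)

```text
clock: 10.9
tool_pos: [0.5395, -0.0064, 0.1053]
eef_rot: [0.002, 0.71, 0.146, 0.689]
ft_force: [-0.2, -0.1, -0.6]
gripper_width: 0.128
```

```bash
python3 -c "
from st import *
s,_=st()
f=eyes.grab_frame('wrist'); cv2.imwrite('pics/w9.png',f['color'][:,:,::-1])"
```

```text
t 10.90 pos [ 0.5395 -0.0064  0.1053] x [-0.051  0.203 -0.978] zyaw 0.2058 q [-0.113  0.524  1.921  0.28   0.791 -0.525] F [-0.2 -0.1 -0.6] w 0.128
```

View pics/w9.png

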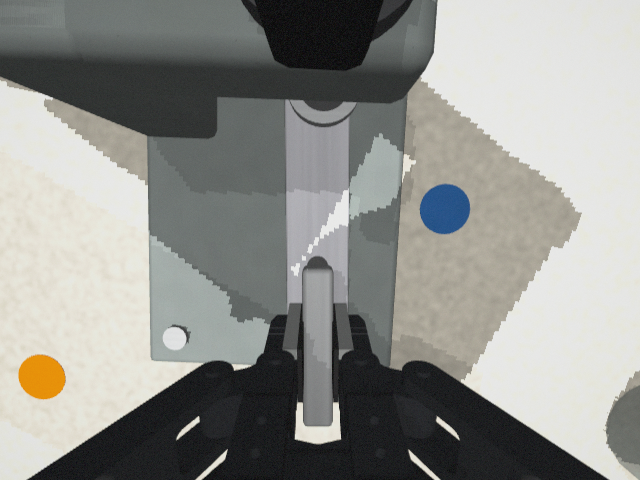

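Call:
apply_moves([
  [[0.03,-0.15,0],[0,0,0]],
  [[0.06,-0.3,0],[0,0,0]],
  [[0.06,-0.3,0],[0,0,0]],
  [[0.06,-0.3,0],[0,0,0]],
  [[0.06,-0.3,0],[0,0,0]],
  [[0,0,0],[0,0,0]],
])

```text
clock: 11.55
tool_pos: [0.5515, -0.066, 0.1052]
eef_rot: [0.002, 0.71, 0.145, 0.689]
ft_force: [-0.4, -1.5, 0.8]
gripper_width: 0.131
```

```bash
python3 -c "
from st import *
s,_=st()
f=eyes.grab_frame('wrist'); cv2.imwrite('pics/w10.png',f['color'][:,:,::-1])"
```

```text
t 11.55 pos [ 0.5515 -0.066   0.1052] x [-0.05   0.203 -0.978] zyaw 0.2055 q [-0.213  0.547  1.874  0.257  0.831 -0.602] F [-0.4 -1.5  0.8] w 0.131
```

View pics/w10.png

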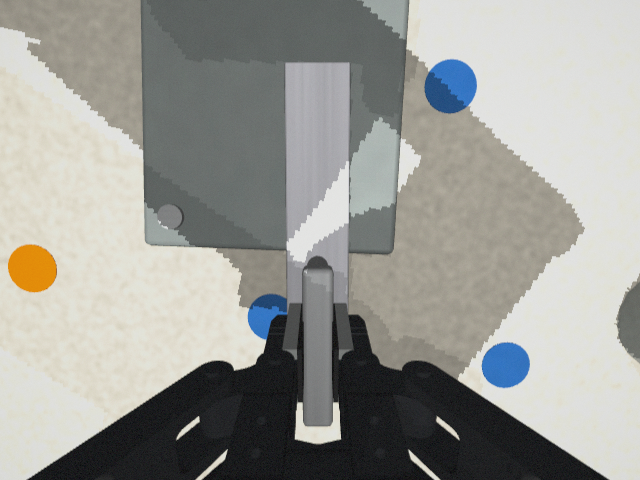

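Call:
apply_moves([
  [[0,0,0.3],[0,0,0]],
  [[0,0,0.5],[0,0,0]],
  [[0,-0.2,0.5],[0,0,0]],
  [[0.15,-0.6,0.1],[0,0,0]],
  [[0.17,-0.72,0],[0,0,0]],
  [[0.17,-0.72,0],[0,0,0]],
  [[0.17,-0.72,0],[0,0,0]],
  [[0.17,-0.72,0],[0,0,0]],
  [[0.17,-0.7,0],[0,0,0]],
  [[0.1,-0.5,0],[0,0,0]],
])

```text
clock: 12.6
tool_pos: [0.5942, -0.2614, 0.1703]
eef_rot: [-0.001, 0.711, 0.148, 0.688]
ft_force: [0.4, -0.1, -1.6]
gripper_width: 0.132
```

```bash
python3 -c "
from st import *
s,_=st()"
```

```text
t 12.60 pos [ 0.5942 -0.2614  0.1703] x [-0.054  0.203 -0.978] zyaw 0.2127 q [-0.481  0.588  1.595  0.174  1.108 -0.782] F [ 0.4 -0.1 -1.6] w 0.132
```

Call:
apply_moves([
  [[0.14,-0.4,0],[0,0,0]],
  [[0.1,-0.25,0],[0,0,0]],
  [[0,0,-0.4],[0,0,0]],
  [[0,0,-0.4],[0,0,0]],
  [[0,0,-0.2],[0,0,0]],
  [[0,0,0],[0,0,0]],
  [[0,0,0],[0,0,0]],
])

```text
clock: 13.3
tool_pos: [0.6027, -0.2861, 0.1272]
eef_rot: [-0.0, 0.712, 0.149, 0.687]
ft_force: [-0.2, -0.2, -2.3]
gripper_width: 0.127
```

```bash
python3 -c "
from st import *
s,_=st()
f=eyes.grab_frame('wrist'); cv2.imwrite('pics/w11.png',f['color'][:,:,::-1])
g=eyes.grab_frame('side'); crop(g,290,200,180,170,4,'side11.png')"
```

```text
t 13.30 pos [ 0.6027 -0.2861  0.1272] x [-0.057  0.204 -0.977] zyaw 0.2134 q [-0.506  0.667  1.564  0.173  1.069 -0.814] F [-0.2 -0.2 -2.3] w 0.127
```

View pics/w11.png

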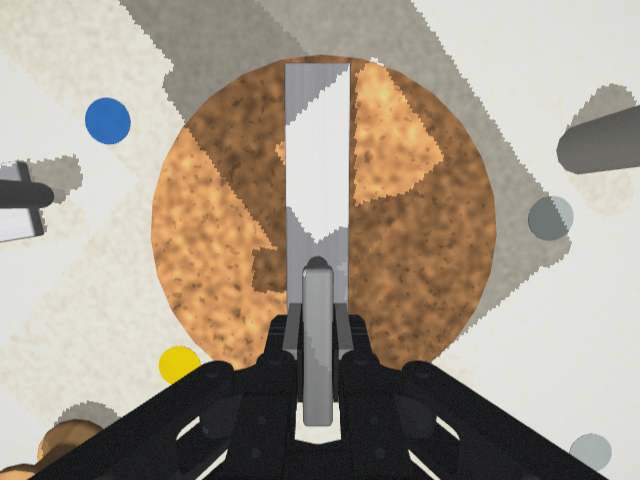

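View pics/side11.png

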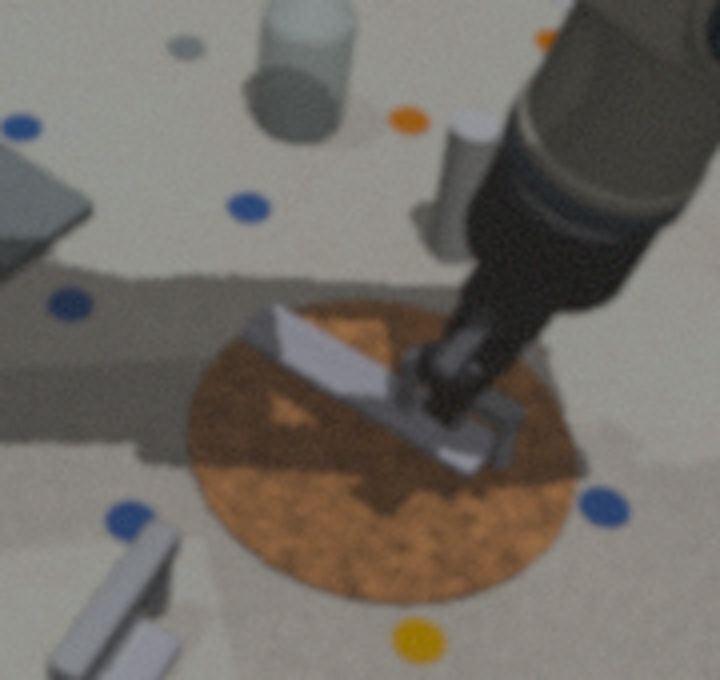

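Call:
apply_moves([
  [[0.07,-0.22,-0.2],[0,0,0]],
  [[0,0,-0.2],[0,0,0]],
  [[0,0,-0.1],[0,0,0]],
  [[0,0,-0.05],[0,0,0]],
  [[0,0,0],[0,0,0]],
])

```text
clock: 13.9
tool_pos: [0.6066, -0.2964, 0.1048]
eef_rot: [-0.001, 0.711, 0.148, 0.687]
ft_force: [-0.1, -0.1, -2.2]
gripper_width: 0.131
```

```bash
python3 st.py
```

```text
t 13.90 pos [ 0.6066 -0.2964  0.1048] x [-0.055  0.203 -0.978] zyaw 0.2132 q [-0.516  0.704  1.551  0.174  1.043 -0.828] F [-0.1 -0.1 -2.2] w 0.131
```

Call:
apply_moves([
  [[0,0,-0.06],[0,0,0]],
  [[0,0,-0.06],[0,0,0]],
  [[0,0,-0.04],[0,0,0]],
  [[0,0,-0.04],[0,0,0]],
  [[0,0,0],[0,0,0]],
])

```text
clock: 14.4
tool_pos: [0.6069, -0.2965, 0.0975]
eef_rot: [-0.001, 0.711, 0.148, 0.688]
ft_force: [-0.3, 0.6, -1.7]
gripper_width: 0.128
```

```bash
python3 st.py
```

```text
t 14.40 pos [ 0.6069 -0.2965  0.0975] x [-0.054  0.203 -0.978] zyaw 0.2134 q [-0.516  0.714  1.553  0.175  1.031 -0.831] F [-0.3  0.6 -1.7] w 0.128
```

Call:
apply_moves([
  [[0,0,-0.04],[0,0,0]],
  [[0,0,-0.03],[0,0,0]],
  [[0,0,0],[0,0,0]],
])

```text
clock: 14.7
tool_pos: [0.607, -0.2966, 0.0977]
eef_rot: [-0.001, 0.711, 0.148, 0.688]
ft_force: [0.2, -0.6, -1.6]
gripper_width: 0.125
```

```bash
python3 st.py
```

```text
t 14.70 pos [ 0.607  -0.2966  0.0977] x [-0.054  0.203 -0.978] zyaw 0.2138 q [-0.517  0.714  1.552  0.176  1.031 -0.832] F [ 0.2 -0.6 -1.6] w 0.125
```

Call:
apply_moves([
  [[0,0,-0.08],[0,0,0]],
  [[0,0,-0.05],[0,0,0]],
])

```text
clock: 14.9
tool_pos: [0.6073, -0.2969, 0.0972]
eef_rot: [-0.001, 0.71, 0.149, 0.688]
ft_force: [-5.9, 2.6, 16.7]
gripper_width: 0.127
```

```bash
python3 -c "
from st import *
s,_=st()
g=eyes.grab_frame('side'); crop(g,290,200,180,170,4,'side12.png')"
```

```text
t 14.90 pos [ 0.6073 -0.2969  0.0972] x [-0.053  0.204 -0.978] zyaw 0.2145 q [-0.517  0.715  1.551  0.176  1.032 -0.833] F [-5.9  2.6 16.7] w 0.127
```

View pics/side12.png

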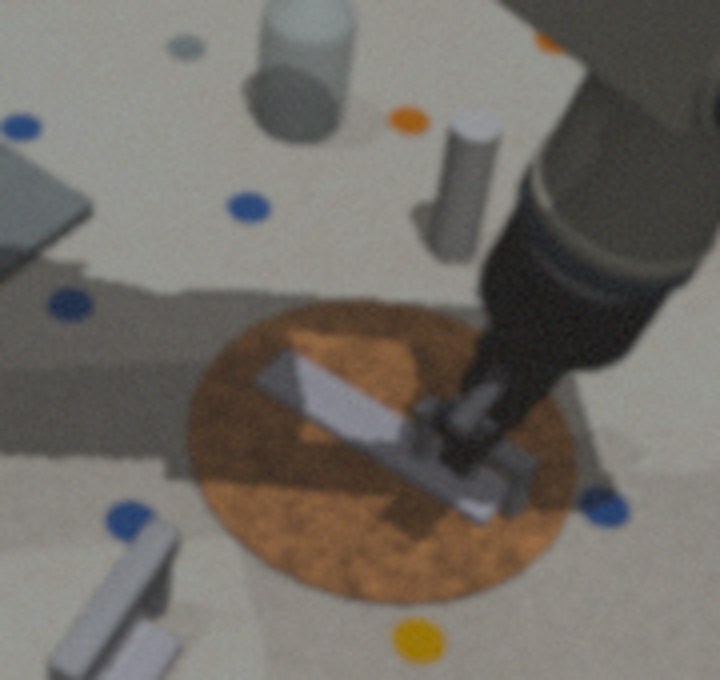

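On the mat, firm contact (17 N). Release, then withdraw along the tool axis (up, slightly −y).

Call:
apply_moves([
  [[0,0,0],[0,0,0]],
  [[0,0,0],[0,0,0]],
  [[0,0,0],[0,0,0]],
  [[0,0,0],[0,0,0]],
  [[0,0,0],[0,0,0]],
  [[0,-0.08,0.4],[0,0,0]],
  [[0,-0.15,0.8],[0,0,0]],
  [[0,0,1],[0,0,0]],
  [[0,0,1],[0,0,0]],
  [[0,0,0],[0,0,0]],
], grip=0)

```text
clock: 15.95
tool_pos: [0.6066, -0.3068, 0.232]
eef_rot: [-0.001, 0.711, 0.149, 0.688]
ft_force: [0.9, 0.1, -0.7]
gripper_width: 1.001
```

```bash
python3 -c "
from st import *
s,_=st()
for n in ['top','side','wrist']:
    g=eyes.grab_frame(n); cv2.imwrite('pics/%s20.png'%n,g['color'][:,:,::-1])"
```

```text
t 15.95 pos [ 0.6066 -0.3068  0.232 ] x [-0.054  0.204 -0.977] zyaw 0.2141 q [-0.529  0.568  1.476  0.157  1.254 -0.803] F [ 0.9  0.1 -0.7] w 1.001
```

View pics/top20.png

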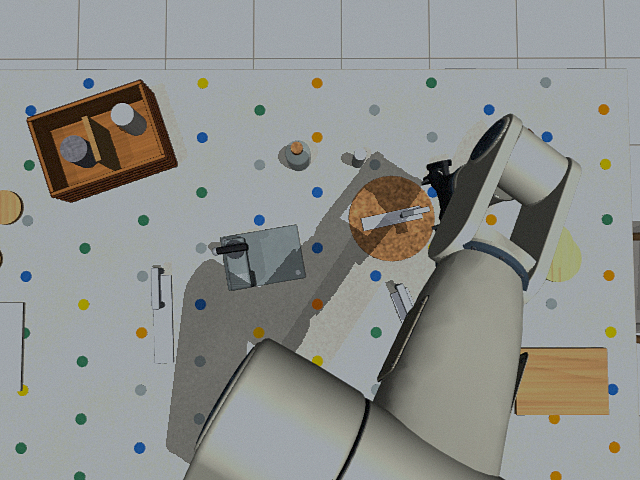

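View pics/side20.png

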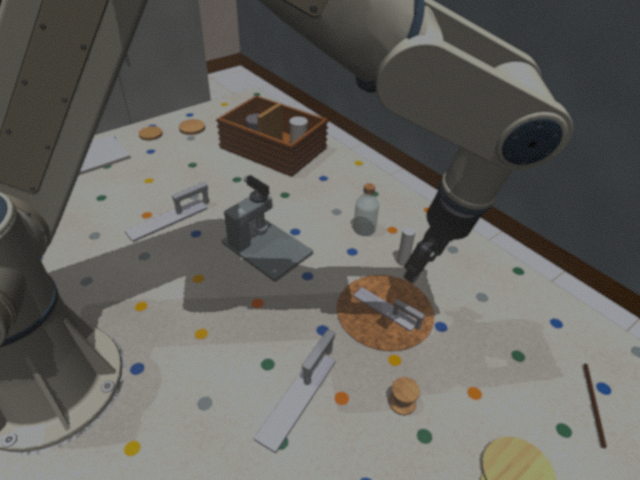

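View pics/wrist20.png

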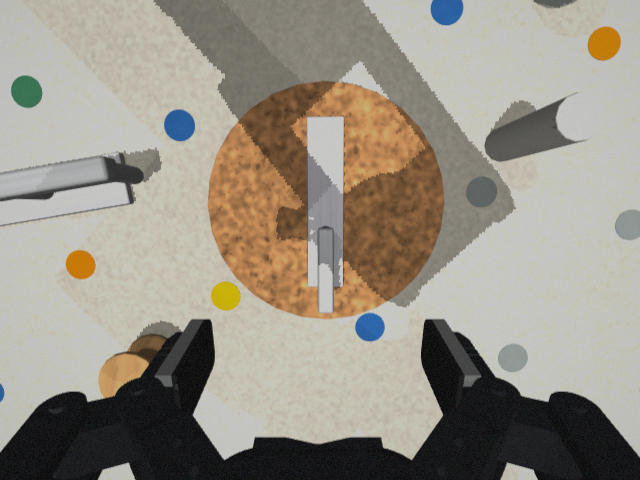

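```bash
python3 -c "
from st import *
g=eyes.grab_frame('wrist')
print(unp(g,325.5,117,.01),unp(g,325.5,287,.01), (unp(g,325.5,117,.01)+unp(g,325.5,287,.01))/2)
print(arm.state()['joint_velocities'].round(3))
print(arm.hand_in())"
```

```text
[ 0.57797322 -0.17004483  0.01      ] [ 0.60752692 -0.30501801  0.01      ] [ 0.59275007 -0.23753142  0.01      ]
[ 0.002  0.018  0.008  0.002 -0.003 -0.   ]
the job is handed in; nothing more can be done
None
```

The job is done and handed in at about 16 s of the 54 s allowed. `hand_in` reports no verdict, so these results rest on my own checks.

- **Bottoming:** I gripped the screw handle and turned it clockwise. The twisting moment rose from about 0.06 to 0.94 N m at the angle where I expected the stop, and I held it there for 0.3 s. The fingers overshot the bar by about 0.07 rad against the stop, so I judged the angle from the bar itself, not the tool.
- **Quarter turn:** After I let go, the bar's angle measured 1.55 rad in the wrist picture (quarter turn is 1.57). The handle was not touched afterwards, and the gauge was still under the foot at that point.
- **Gauge:** I drew it out about 61 mm level along its length, lifted it, and lowered it slowly onto the mat. It was released only after about 17 N of contact force showed it was down.
- **Last checks:** The strip's centre measured (0.593, -0.238) against the mat's centre at (0.592, -0.237), about 1 mm apart. It looks flat in the pictures. The gripper is open and well clear, and the bottle, glue stick and spool stand where they were. The pictures showed nothing out of place.

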